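# Re-set the latched divider of the chocolate-bar tray

## Task

Make the chocolate-bar bay bigger: squeeze the divider's release lever gently against its grip plate, slide the divider along its bar to the notch beside the paper price ticket, and let go so that the latch drops fully into that notch and locks. The notch may lie a few millimetres off the ticket, so find it by feel, without forcing the latch, and leave the ticket, the bell and the truffle cup where they stand.

Things in the scene. Friction and masses are not known exactly. Their poses are not given: they have to be found in the camera images.
- rail: Dark wooden tray, 185 x 340 mm, fixed to the counter, with a brass guide bar along one long side. Origin at counter height under the bar's outer face, at mid-length; x across the tray (its floor at x 35 to 120 mm), y along the bar, z up. Chocolate bars up to 62 mm high stand at y below -122 mm.
- rack_mid (a point): Point of the tray at rail x -12, y 0, z 35 mm: top outer edge of the steel rack along the bar. The rack has a 27 mm parking slot near y -95 and four notches, 11 mm wide, near y -45, 5, 55, 105 mm, flat lands between. It is hand-filed and screwed on through long holes: each notch may lie up to 8 mm off its place, either way, and no listed point shows it, so notches must be felt.
- divider: Aluminium saddle sliding along the bar, with a clear fin across the tray (top z 67 mm). Origin at counter height on its centre line, rail x 0; axes parallel to the rail's. Starts parked near rail y -95 mm, slides towards +y to about 115 mm; friction 1 to 2 N, about 3 to 4 N while the latch rubs on a land; a push past a locked notch is blocked.
- grip_plate (a point): Point inside the divider's upright grip plate, at rail x 8, z 100 mm. Plate: x 4 to 12 mm, 30 mm wide in y, top z 109 mm; rigid with the divider. The saddle below is no higher than z 57 mm, so fingers can close from above on the plate's +x face and the lever bar's -x face. Its end faces (+-15 mm in y) can be nudged to push the divider.
- lever_bar (a point): Axis of the round bar (10 mm thick, 30 mm long in y) atop the dark release lever, at rest at rail x -36, z 100 mm: 53 mm over the outsides of bar and plate. Squeezed, it moves to the plate: 10 mm at 0.2 rad, 15 at 0.3, 19 at the stop. The plate does not yield, so centre the gripper on the squeezed pair, rail x about -7 mm.
- lever (a joint): Release lever's angle about a hinge along y, 50 mm under its bar: 0 = rest, latch fully in a notch; 0.21 rad = latch just clear of the rack, or riding on a land; 0.40 = stop. Sprung back to 0: 4 N at the bar starts it, 7 N holds 0.3 rad. More than 35 N on lever or latch (squeezing, ramming) bends it.
- latch_tip (a point): Tip of the latch at the lever's lower end, on the divider's centre line: 8 mm wide in y, pointing to rail +x. At rest it reaches 5 mm into the rack (rail x -7, z 26 mm); squeezing draws it out. Dropped on a land it rests there and does not lock; pushed along, it snaps into the next notch.
- ticket: Price ticket: blank paper card 44 x 40 mm upright on a brass foot 30 x 44 x 12 mm, 52 mm high, loose, in a row of three things beyond the tray's far edge (rail x 155 mm). Origin under its foot, axes parallel to the rail's. It stands at rail y 5, 55 or 105 mm; the wanted notch is the one nearest to it.
- bell: Brass counter bell, 44 mm across, 34 mm high, loose, in the same row as the ticket. Origin under its centre. Leave it.
- truffles: White cup of truffles, 44 mm across, 35 mm high, loose, in the same row as the ticket. Origin under its centre. Leave it.

How it is judged:
By the outcome, as a careful person would: the job done as asked, in the order asked, and still so for the second after the job is handed in, with the robot touching nothing.
It also fails if it takes over 45 s, if anything falls off the work surface, if the arm or the gripper's body presses on something with over 40 N, if the wrist force passes 120 N, or if a joint passes its speed limit or range.

## Robot

A 6-joint arm with a two-finger parallel gripper is mounted at the origin on the work surface. World frame = base frame: x ahead of the robot, y to its left, z up, the work surface at z = 0. Lengths are in mm, angles in rad, forces in N, time in s.
With the tool pointing down it reaches from about 275 to 750 mm from the base axis. Payload 10.2 kg.
Tool frame: the origin (TCP) lies at the very end of the fingers, on their centre line; the grasp point (between the pads) lies ctrl.grip_depth behind it (ctrl.grip_depth is the distance from the TCP to the grasp point, in mm); z points along the fingers, y is the direction in which the jaws open and shut (so a half turn about z gives the same grasp; the last joint's range is limited). The gripper opens to 85 mm and grips with 20 to 120 N. Pads are 22 mm wide; open, the fingers measure 114 mm over their backs; the gripper's body (76 mm by 85 mm) begins 54 mm behind the grasp point. The pads swing forward as they close: fully open they stand 13 mm farther back than shut.
Start: joints at [-1.418, 0.313, 1.498, -0, 1.331, -0.223], TCP at [192.672, -488.374, 231.294] pointing down, gripper open.
Joint ranges: [-2.94, 2.94], [-0.97, 2.17], [0.19, 2.56], [-1.23, 4.37], [0.02, 3.11], [-2.88, 2.88]. Speed limits (rad/s): [2.39, 2.39, 3.01, 3.14, 3.14, 3.14].

## Interface

Orientations are given as a unit quaternion [w, x, y, z].
In Python, from rig import telemetry, eyes, ctrl, nets gives the robot as it stands. The module is installed in compiled form; this text tells all that it offers.
- The arm moves only by the tool drive_tool, never from a script. Its argument "series" is text: rows parted by semicolons, each of 7 numbers parted by spaces: the shift along the tool's x, y, z normalised to -1 to 1, where 1 is 0.12 m, then the turn, a rotation vector about the tool's x, y, z normalised to -1 to 1, where 1 is 0.5 rad, then the opening, from 0 (shut) to 1 (fully open). In form: tx ty tz wx wy wz hand; .... A call has 1 to 20 rows; each row is the pose to reach, as a shift and turn from the pose measured when the call began, along the tool's axes at that moment; what a row does not reach only later rows make up. A row lasts 1/10 s, in which the tool goes at most 50 mm and 8.59 degrees, less where a joint would pass 70% of its speed; a pose out of reach is approached as far as the arm can. A call with a number of a shift or a turn outside -1 to 1 is refused whole. A call with a gripper value outside its range is refused whole. The fingers move at their own pace and stop on an object; "newtons" is the grip in N (left out, the last holds). Time passes only in rows, so rows that repeat a pose let the fingers close. It gives the time, the measured TCP pose, the force and the opening at its end, in the units of the state.
- telemetry.sense(): the state, without advancing time (a new reading comes with each control period).
- eyes.capture(name): name is "scene" or "top" or "wrist"; returns a dict with "frame" (480x640x3 uint8, red, green, blue), "fx", "fy", "cx", "cy" (pixels), "view" (4x4, takes a point from world to camera coordinates). Camera axes: x right, y up, looking along -z (the intrinsics and any distortion apply to the point x, -y, -z); pixel columns grow to the right and rows downward; lengths in mm; the calibration is good to about 2 mm. A picture is of the moment at which its call begins. There is no depth.
- ctrl.finish_job(): hands the job in, once; it reports no verdict.
Trained networks look in a picture, given as the dict that the camera call returned (one of the last four; its "shot" number tells which), for a name from the list of things; names that differ only in an ending like _2 or _b are one class to them, and where a whole thing is asked for, a point or a joint stands for the part that bears it (a point fixed in the world has none). Each returns a list of dicts, best first, with "confidence" (0 to 1); they miss things now and then, are a little off and sometimes report something else, mostly with a low value. They report only what shows in the picture. A call takes as long as a camera call.
- nets.spot_in(name, picture): "rect" ([left, top, right, bottom] in pixels, round what is visible of it).
The state is a dict: "time_s": time; "joints": joint angles; "dq": joint speeds; "tau": joint torques, N m; "eef_pos": TCP position; "ee_rot": TCP orientation; "force": force on the tool from outside, world axes, zero at the start; "wrist_torque": the same for the moment, N m; "grip_width": opening from 0.0 (shut) to 1.0 (fully open).
Only numpy, scipy, OpenCV 4.12 (cv2) and the standard library are available. Lean on these libraries where they do the work, as an engineer would, in place of code of your own. Each camera call takes 0.05 s, during which the arm holds its last target. There are 200 camera calls.

## Working session

There is one attempt and no reset: what is moved stays moved. The work goes in short steps, Python scripts to look and compute and a tool call to move; the robot and the scene stay as the last step left them, time stands still between calls to the robot, and variables do not carry over. Pictures are saved under pics/ and viewed, about 8 in all and at most 12, crops included, and the job is handed in when it is done.

Besides the shell and the picture viewer there is one more tool, called after "Request:" as name(argument=value, ...) on one line, values as JSON. drive_tool: Moves the arm, as the interface text tells. Scaled input: -1 to 1 covers 0.12 m each way for a shift and 0.5 rad each way for a turn. Its arguments: {"type":"object","properties":{"series":{"type":"string"},"newtons":{"type":"number"}},"required":["series"]}

```bash
mkdir -p pics; cat > h.py <<'E'
import numpy as np, cv2
from rig import telemetry, eyes, ctrl, nets
def K(p): return np.array([[p["fx"],0,p["cx"]],[0,p["fy"],p["cy"]],[0,0,1.]])
def proj(p,X):
    X=np.atleast_2d(X).astype(float); V=np.array(p["view"]); c=X@V[:3,:3].T+V[:3,3]
    c=c*[1,-1,-1]; u=c@K(p).T; return u[:,:2]/u[:,2:]
def onz(p,uv,z):
    V=np.array(p["view"]); R=V[:3,:3]; o=-R.T@V[:3,3]
    d=R.T@(np.linalg.inv(K(p))@[uv[0],uv[1],1]*[1,-1,-1]); return o+d*(z-o[2])/d[2]
def save(p,n): cv2.imwrite(f"pics/{n}.png",cv2.cvtColor(p["frame"],cv2.COLOR_RGB2BGR))
E
python3 - <<'E'
from h import *
print(telemetry.sense()); print(ctrl.grip_depth)
for c in ["top","scene"]:
    p=eyes.capture(c); save(p,c+"0"); print(c,[k for k in p],p["fx"],p["cx"],p["cy"],np.round(p["view"],3).tolist())
    for n in ["rail","divider","grip_plate","lever_bar","lever","ticket","bell","truffles"]:
        try: print(n,[(np.round(d["rect"]).tolist(),round(d["confidence"],2)) for d in nets.spot_in(n,p)[:2]])
        except Exception as e: print(n,e)
E
```

```text
{'time_s': 0.0, 'joints': array([-1.41839706e+00,  3.13458838e-01,  1.49844725e+00,  7.75394896e-07,
        1.33097633e+00, -2.23395107e-01]), 'dq': array([-7.21114716e-05, -1.15346789e-03,  1.76202427e-03,  3.89840302e-04,
       -5.00985980e-04,  5.70591574e-04]), 'tau': array([-1.12334965e-03, -4.12267685e+01, -2.59745228e+01, -2.51963884e-04,
        4.10290013e-03, -6.15284932e-06]), 'eef_pos': array([ 192.63269583, -488.10894991,  230.72672003]), 'ee_rot': array([-6.44461454e-04,  9.82399012e-01,  1.86793377e-01,  2.32634358e-05]), 'force': array([-0.44907608,  0.1984155 , -0.24136815]), 'wrist_torque': array([-0.02805542,  0.00486365, -0.07909501]), 'grip_width': 0.9972877939645699}
18.700000000000003
top ['frame', 'fx', 'fy', 'cx', 'cy', 'view', 'shot'] 547.2640086423206 310.38564175141727 247.68322167818914 [[0.004, -1.0, 0.005, 43.643], [0.978, 0.005, 0.207, -601.423], [-0.207, 0.004, 0.978, -726.991], [0.0, 0.0, 0.0, 1.0]]
rail [([210.0, 213.0, 449.0, 364.0], 0.93), ([237.0, 208.0, 264.0, 232.0], 0.73)]
divider [([380.0, 216.0, 421.0, 326.0], 0.7)]
grip_plate [([380.0, 21
[... 316 characters left out ...]
', 'fy', 'cx', 'cy', 'view', 'shot'] 623.4177678345814 313.69298907941624 239.6187600881272 [[0.806, 0.592, -0.018, -508.969], [-0.404, 0.572, 0.714, 161.952], [0.433, -0.568, 0.7, -1139.426], [0.0, 0.0, 0.0, 1.0]]
rail [([154.0, 186.0, 382.0, 388.0], 0.93)]
divider [([179.0, 241.0, 294.0, 339.0], 0.89), ([153.0, 185.0, 380.0, 386.0], 0.51)]
grip_plate [([179.0, 243.0, 296.0, 334.0], 0.73)]
lever_bar [([178.0, 243.0, 209.0, 301.0], 0.95), ([366.0, 233.0, 397.0, 267.0], 0.57)]
lever [([181.0, 243.0, 209.0, 302.0], 0.88), ([155.0, 185.0, 382.0, 384.0], 0.6)]
ticket [([355.0, 243.0, 382.0, 289.0], 0.68)]
bell [([338.0, 287.0, 367.0, 311.0], 0.67)]
truffles [([367.0, 234.0, 396.0, 263.0], 0.76)]
```

```bash
python3 - <<'E'
import cv2,numpy as np
a=cv2.imread("pics/top0.png")[190:390,190:470]; b=cv2.imread("pics/scene0.png")[170:410,130:430]
a=cv2.resize(a,None,fx=2.85,fy=2.85,interpolation=2)[:570]
cv2.imwrite("pics/tc.png",a)
cv2.imwrite("pics/sc.png",cv2.resize(b,None,fx=2.5,fy=2.5,interpolation=2))
E
```

```text
(no output)
```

View pics/tc.png

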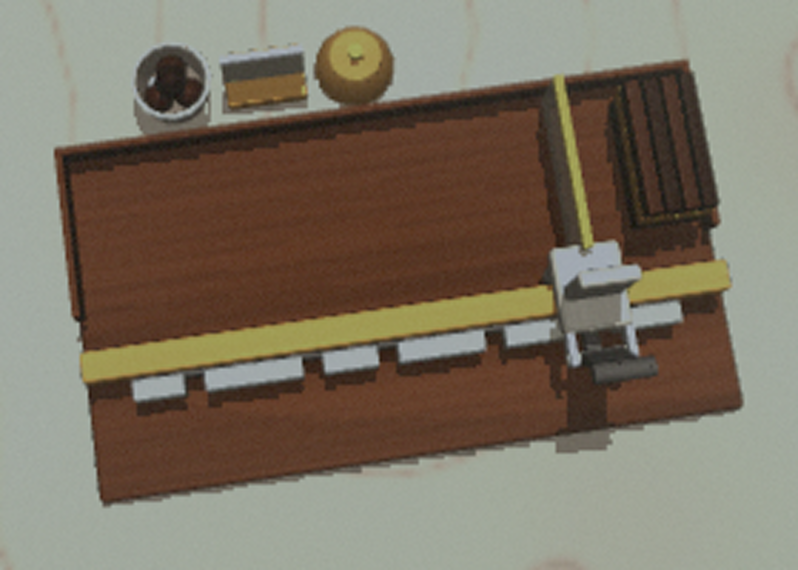

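View pics/sc.png

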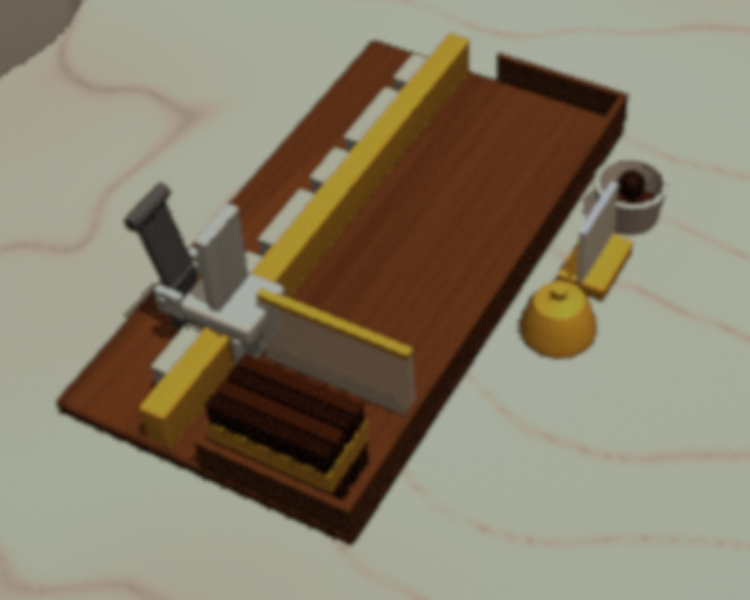

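The top crop shows the ticket in the middle (263,78), with the cup to its left (172,85) and the bell to its right (355,65). So the wanted notch is the one near rail y 55. Rack gaps are visible in the crop at about x=195, 313, 389 and 495. Next I'll work out the rail pose.

```bash
cat > fit.py <<'E'
from h import *
from scipy.optimize import least_squares
def rw(q,X): # rail->world
    c,s=np.cos(q[2]),np.sin(q[2]); X=np.atleast_2d(X).astype(float)
    return np.c_[q[0]+c*X[:,0]-s*X[:,1],q[1]+s*X[:,0]+c*X[:,1],X[:,2]]
E
python3 - <<'E'
from fit import *
t=eyes.capture("top"); s=eyes.capture("scene")
T=lambda u,v:np.array([u/2.85+190,v/2.85+190]); S=lambda u,v:np.array([u/2.5+130,v/2.5+170])
a=onz(t,T(135,392),35);b=onz(t,T(682,318),35); yaw=np.arctan2(-(a-b)[0]*-1,1)
print("rack edge",a,b,"yaw",np.arctan2(-(a[0]-b[0]),a[1]-b[1]))
print("bar ends z105",onz(t,T(595,375),105),onz(t,T(655,365),105))
# fit: lever bar end tops, plate top corners, rack outer line
obs=[ (t,T(625,366),(-36,0,104),1),(s,S(147,203),(-36,0,104),1),
 (t,T(608,281),(4,0,109),1),(t,T(605,270),(12,0,109),1),(s,S(220,225),(8,0,109),1)]
def res(q):
    r=[]
    for p,uv,X,d in obs: r+=list(proj(p,rw(q,np.add(X,(0,q[3],0))))[0]-uv)
    for p,uv in [(t,T(135,392)),(t,T(207,383)),(t,T(303,373)),(t,T(400,360)),(t,T(485,349)),(t,T(682,318))]:
        w=onz(p,uv,35); dx=w[:2]-q[:2]; r.append((np.cos(q[2])*dx[0]+np.sin(q[2])*dx[1]+12)/1.4)
    for p,uv,y in [(t,T(103,500),170),(t,T(742,405),-170),(s,S(60,403),-170),]:
        w=onz(p,uv,8);dx=w[:2]-q[:2]; r.append((-np.sin(q[2])*dx[0]+np.cos(q[2])*dx[1]-y)/1.4)
    return r
f=least_squares(res,[a[0]+10,(a+b)[1]/2,.14,-95],loss="soft_l1",x_scale=[1,1,.01,1]);q=f.x
print(q,np.round(f.fun,1) if 0 else np.round(res(q),1))
for n,u,v in [("n105",195,390),("n55",313,375),("n5",389,365),("n-45",495,350)]:
    w=onz(t,T(u,v),35)-[q[0],q[1],0]; print(n,w[0]*np.cos(q[2])+w[1]*np.sin(q[2]),-w[0]*np.sin(q[2])+w[1]*np.cos(q[2]))
for n,u,v,z in [("ticket",268,105,0),("bell",357,75,17),("cup",172,90,20)]:
    w=onz(t,T(u,v),z)-[q[0],q[1],0]; print(n,w[0]*np.cos(q[2])+w[1]*np.sin(q[2]),-w[0]*np.sin(q[2])+w[1]*np.cos(q[2]))
np.save("q.npy",q); g=rw(q,[-7,q[3],100])[0]; print("squeeze target",g)
st=telemetry.sense(); from scipy.spatial.transform import Rotation as R
Rm=R.from_quat(np.roll(st["ee_rot"],-1)).as_matrix(); print(np.round(Rm,3)); 
print("shift tool",Rm.T@(g-st["eef_pos"]))
E
```

```text
rack edge [488.24726299 151.65790648  35.        ] [ 527.22659172 -128.41217731   35.        ] yaw 0.1382887225511542
bar ends z105 [492.60179679 -71.21554212 105.        ] [497.36319909 -99.36684104 105.        ]
[ 5.19027974e+02  1.23620990e+01  1.42335585e-01 -9.28811659e+01] [-0.6  0.3  0.2 -1.7  0.8  0.   0.8 -2.  -1.3 -2.   0.9  0.5 -0.7 -0.9
 -1.2  0.1 -1.4  0.1  0.9]
n105 -13.902605890981533 111.91624273367307
n55 -14.639244174427343 51.425331215450974
n5 -14.944977599040044 12.291075358118974
n-45 -14.84225823737323 -42.57813420054008
ticket 138.20922136004432 56.34850291499194
bell 143.9116489348706 6.157672860947841
cup 148.4493950802864 106.40039033815233
squeeze target [525.27446328 -80.57278337 100.        ]
[[ 0.93   0.367 -0.   ]
 [ 0.367 -0.93   0.   ]
 [-0.    -0.    -1.   ]]
shift tool [ 459.05982523 -257.24456377  131.29215494]
```

Request:
drive_tool(series="1 -0.56 0 0 0 -0.8 1;1 -0.56 0 0 0 -0.8 1;1 -0.56 0 0 0 -0.8 1;1 -0.56 0 0 0 -0.8 1;1 -0.56 0 0 0 -0.8 1")

```text
time_s: 1.5
eef_pos: [279.9, -381.7, 231.5]
ee_rot: [0.0, 0.926, 0.379, -0.0]
force: [-0.3, -0.1, 0.1]
grip_width: 1.0
```

```bash
cat > go.py <<'E'
from fit import *
import sys
from scipy.spatial.transform import Rotation as R
# usage: go.py railx raily z [f]: prints normalised shift to the rail-frame TCP target, gripper jaws along rail x
q=np.load("q.npy"); st=telemetry.sense(); Rm=R.from_quat(np.roll(st["ee_rot"],-1)).as_matrix()
x,y,z=map(float,sys.argv[1:4]); g=rw(q,[x,y,z])[0]; c,s=np.cos(q[2]),np.sin(q[2])
ty=np.array([c,s,0]); Rt=np.c_[np.cross(ty,[0,0,-1]),ty,[0,0,-1]]
d=st["eef_pos"]-[q[0],q[1],0]
print("t",round(st["time_s"],2),"tcp rail",np.round([c*d[0]+s*d[1],-s*d[0]+c*d[1],d[2]],1),"F rail",np.round([c*st["force"][0]+s*st["force"][1],-s*st["force"][0]+c*st["force"][1],st["force"][2]],1),"grip",round(st["grip_width"],3))
print("shift",np.round(Rm.T@(g-st["eef_pos"])/120,3),"turn",np.round(R.from_matrix(Rm.T@Rt).as_rotvec()/.5,3))
E
python3 go.py -7 -93 180
```

```text
t 1.5 tcp rail [-292.6 -356.2  231.5] F rail [-0.3 -0.1  0.1] grip 1.0
shift [ 3.217 -0.357  0.428] turn [ 0.000e+00  1.000e-03 -1.874e+00]
```

Request:
drive_tool(series="1 -0.11 0.1 0 0 -0.94 1;1 -0.11 0.1 0 0 -0.94 1;1 -0.11 0.1 0 0 -0.94 1;1 -0.11 0.1 0 0 -0.94 1;1 -0.11 0.1 0 0 -0.94 1")

```text
time_s: 2.0
eef_pos: [355.9, -289.3, 219.5]
ee_rot: [0.0, 0.813, 0.582, -0.0]
force: [0.5, 0.0, -0.7]
grip_width: 1.002
```

```bash
python3 go.py -7 -93 180
```

```text
t 2.0 tcp rail [-204.3 -275.5  219.5] F rail [ 0.5 -0.1 -0.7] grip 1.002
shift [2.1   0.778 0.327] turn [-0.     0.002 -0.939]
```

Request:
drive_tool(series="1 0.38 0.1 0 0 -0.94 1;1 0.38 0.1 0 0 -0.94 1;1 0.38 0.1 0 0 -0.94 1;1 0.38 0.1 0 0 -0.94 1;1 0.38 0.1 0 0 -0.94 1")

```text
time_s: 2.5
eef_pos: [437.3, -191.7, 207.3]
ee_rot: [0.0, 0.656, 0.754, -0.001]
force: [-0.9, -0.3, 0.0]
grip_width: 1.0
```

```bash
python3 go.py -7 -93 180
```

```text
t 2.5 tcp rail [-109.8 -190.4  207.3] F rail [-0.9 -0.2  0. ] grip 1.0
shift [0.815 0.854 0.226] turn [-0.001  0.003 -0.007]
```

Request:
drive_tool(series="0.815 0.86 0.1 0 0 0 1;0.815 0.86 0.1 0 0 0 1;0.815 0.86 0.1 0 0 0 1;0.815 0.86 0.1 0 0 0 1;0.815 0.86 0.1 0 0 0 1")

```text
time_s: 3.0
eef_pos: [525.8, -82.0, 194.9]
ee_rot: [0.0, 0.658, 0.753, -0.001]
force: [-1.0, -0.0, -0.2]
grip_width: 1.001
```

```bash
python3 go.py -7 -93 82; python3 - <<'E'
from h import *
q=np.load("q.npy")
from fit import rw
p=eyes.capture("wrist"); save(p,"w1")
im=cv2.imread("pics/w1.png")
for X in [(-36,-15,105),(-36,15,105),(4,-15,109),(4,15,109),(12,-15,109),(12,15,109)]:
    u=proj(p,rw(q,np.add(X,(0,q[3],0))))[0]; cv2.circle(im,tuple(int(round(v)) for v in u),3,(0,0,255),1)
for y in (-42,12,51,112):
    u=proj(p,rw(q,(-12,y,35)))[0]; 
    if abs(u).max()<2000: cv2.circle(im,tuple(int(round(v)) for v in u),3,(0,255,0),1)
cv2.imwrite("pics/w1a.png",im)
E
```

```text
t 3.0 tcp rail [ -6.7 -94.3 194.9] F rail [-1.   0.1 -0.2] grip 1.001
shift [ 0.013 -0.001  0.941] turn [-0.002  0.003 -0.013]
```

View pics/w1a.png

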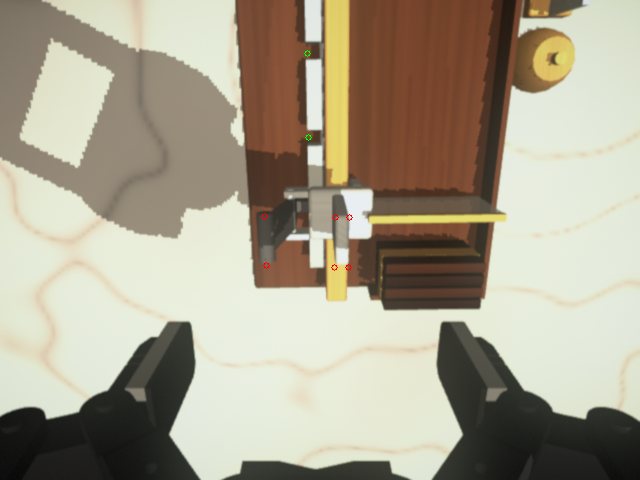

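The overlay matches to a few pixels. I'll zoom in once to refine it before descending.

```bash
python3 -c "
import cv2
a=cv2.imread('pics/w1a.png')[0:300,230:400]
b=cv2.imread('pics/w1.png')[170:300,240:400]
cv2.imwrite('pics/w1z.png',cv2.resize(b,None,fx=4.6,fy=4.6,interpolation=2))"
```

```text
(no output)
```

View pics/w1z.png

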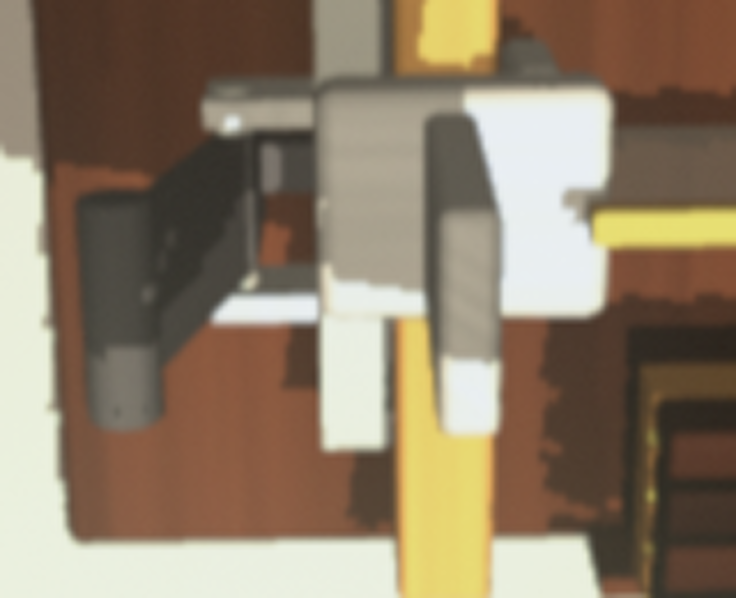

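The plate's top face spans px 336–349, 215–264 and the lever bar is centred near (267,237). The fit holds to about 1.5 mm, with the divider at about y -91.5. Descending around the pair now.

Request:
drive_tool(series="0.02 0 0.3 0 0 0 1;0.02 0 0.6 0 0 0 1;0.02 0 0.8 0 0 0 1;0.02 0 0.93 0 0 0 1;0.02 0 0.93 0 0 0 1", newtons=20)

```text
time_s: 3.55
eef_pos: [523.6, -81.8, 82.1]
ee_rot: [-0.001, 0.659, 0.752, -0.002]
force: [-0.4, -0.5, 0.4]
grip_width: 1.006
```

```bash
python3 go.py -7 -91.5 82
```

```text
t 3.55 tcp rail [ -8.9 -93.9  82.1] F rail [-0.4 -0.4  0.4] grip 1.006
shift [0.02  0.015 0.001] turn [-0.008  0.    -0.022]
```

Request:
drive_tool(series="0.02 0.016 0 0 0 -0.02 0.8;0.02 0.016 0 0 0 -0.02 0.65;0.02 0.016 0 0 0 -0.02 0.55;0.02 0.016 0 0 0 -0.02 0.55;0.02 0.016 0 0 0 -0.02 0.55")

```text
time_s: 4.05
eef_pos: [524.6, -79.7, 83.1]
ee_rot: [-0.001, 0.655, 0.755, -0.002]
force: [-5.6, -1.1, 3.7]
grip_width: 0.552
```

```bash
python3 go.py -7 -91.5 82
```

```text
t 4.05 tcp rail [ -7.6 -91.9  83.1] F rail [-5.7 -0.3  3.7] grip 0.552
shift [0.004 0.005 0.009] turn [-0.01   0.002 -0.002]
```

Request:
drive_tool(series="0 0.005 0 0 0 0 0.5;0 0.005 0 0 0 0 0.47;0 0.005 0 0 0 0 0.44;0 0.005 0 0 0 0 0.44;0 0.005 0 0 0 0 0.44")

```text
time_s: 4.55
eef_pos: [525.4, -79.8, 84.1]
ee_rot: [-0.001, 0.655, 0.755, -0.002]
force: [-2.7, 0.1, 4.9]
grip_width: 0.441
```

```bash
python3 go.py -7 -91.5 82
```

```text
t 4.55 tcp rail [ -6.8 -92.2  84.1] F rail [-2.7  0.5  4.9] grip 0.441
shift [ 0.006 -0.002  0.017] turn [-0.008  0.003 -0.002]
```

Request:
drive_tool(series="0.02 0 0 0 0 0 0.43;0.07 0 0 0 0 0 0.43;0.14 0 0 0 0 0 0.43;0.21 0 0 0 0 0 0.43;0.28 0 0 0 0 0 0.43;0.35 0 0 0 0 0 0.43;0.35 0 0 0 0 0 0.43")

```text
time_s: 5.25
eef_pos: [519.3, -36.9, 84.2]
ee_rot: [-0.001, 0.655, 0.756, -0.002]
force: [-1.6, 0.7, 4.7]
grip_width: 0.431
```

```bash
python3 go.py -7 44 84; python3 - <<'E'
from fit import *
q=np.load("q.npy"); p=eyes.capture("wrist"); save(p,"w2"); im=cv2.imread("pics/w2.png")
for y in (-42.6,12.3,51.4,112):
    u=proj(p,rw(q,(-12,y,35)))[0]
    if abs(u).max()<2000: cv2.circle(im,tuple(int(round(v)) for v in u),3,(0,255,0),1)
cv2.imwrite("pics/w2a.png",im)
E
```

```text
t 5.25 tcp rail [ -6.8 -48.8  84.2] F rail [-1.5  1.   4.7] grip 0.431
shift [ 0.773 -0.002  0.001] turn [-0.009  0.002  0.   ]
```

View pics/w2a.png

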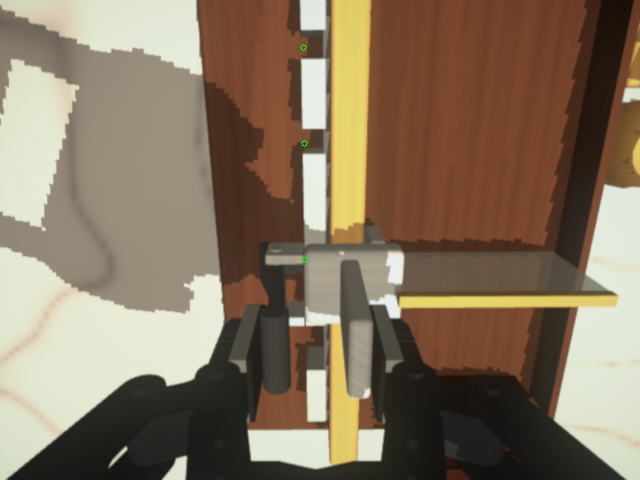

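The divider travels with the gripper. The gaps between lands are at rows 31–58 (rail y about 52.5) and 128–153 (about 13.5). I'll slide on to about y 43.5, just short of the wanted notch.

Request:
drive_tool(series="0.05 0 0 0 0 0 0.43;0.12 0 0 0 0 0 0.43;0.19 0 0 0 0 0 0.43;0.26 0 0 0 0 0 0.43;0.33 0 0 0 0 0 0.43;0.4 0 0 0 0 0 0.43;0.47 0 0 0 0 0 0.43;0.54 0 0 0 0 0 0.43;0.61 0 0 0 0 0 0.43;0.67 0 0 0 0 0 0.43;0.72 0 0 0 0 0 0.43;0.76 0 0 0 0 0 0.43;0.76 0 0 0 0 0 0.43")

```text
time_s: 6.6
eef_pos: [505.6, 54.2, 84.0]
ee_rot: [-0.002, 0.655, 0.756, -0.002]
force: [-5.0, -0.0, 5.8]
grip_width: 0.432
```

```bash
python3 go.py -7 44 84
```

```text
t 6.6 tcp rail [-7.4 43.3 84. ] F rail [-4.9  0.7  5.8] grip 0.432
shift [ 0.006  0.003 -0.   ] turn [-0.012  0.     0.001]
```

Request:
drive_tool(series="0 0 0 0 0 0 0.5;0 0 0 0 0 0 0.55;0 0 0 0 0 0 0.65;0 0 0 0 0 0 0.8;0 0 0 0 0 0 1;0 0 0 0 0 0 1;0 0 0 0 0 0 1")

```text
time_s: 7.3
eef_pos: [505.6, 54.2, 84.0]
ee_rot: [-0.002, 0.655, 0.756, -0.002]
force: [0.1, -0.9, 0.3]
grip_width: 1.001
```

```bash
python3 go.py 8 -5 130; python3 - <<'E'
from fit import *
q=np.load("q.npy"); p=eyes.capture("wrist"); save(p,"w3"); im=cv2.imread("pics/w3.png")
for X in [(-36,58,100),(-36,28,100),(-25.5,28,98),(12,28,109),(4,28,109)]:
    u=proj(p,rw(q,X))[0]; cv2.circle(im,tuple(int(round(v)) for v in u),3,(0,0,255),1)
cv2.imwrite("pics/w3a.png",im)
E
```

```text
t 7.3 tcp rail [-7.3 43.3 84. ] F rail [-0.1 -0.9  0.3] grip 1.001
shift [-0.402  0.125 -0.384] turn [-0.012  0.     0.001]
```

View pics/w3a.png

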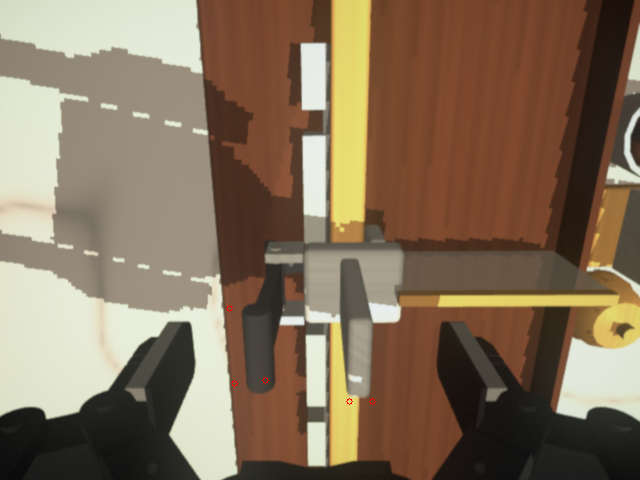

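The lever bar is centred near x=259 px, against 276 squeezed and about 232 for rest. So the latch is riding on the land, not locked, as intended. Now I'll lift, shut the gripper and nudge the plate's -y end face.

Request:
drive_tool(series="0 0 -0.2 0 0 0 1;0 0 -0.5 0 0 0 1;-0.15 0.12 -0.5 0 0 0 0;-0.3 0.127 -0.5 0 0 0 0;-0.33 0.127 -0.5 0 0 0 0;-0.33 0.127 -0.5 0 0 0 0;-0.33 0.127 -0.5 0 0 0 0;-0.33 0.127 -0.5 0 0 0 0")

```text
time_s: 8.15
eef_pos: [526.4, 17.8, 143.8]
ee_rot: [-0.002, 0.655, 0.756, -0.002]
force: [0.9, -0.0, -0.6]
grip_width: 0.002
```

```bash
python3 go.py 8 6 88
```

```text
t 8.15 tcp rail [  8.1   4.4 143.8] F rail [ 0.9 -0.2 -0.6] grip 0.002
shift [0.014 0.002 0.465] turn [-0.012 -0.     0.002]
```

Request:
drive_tool(series="0 0 0.2 0 0 0 0;0 0 0.4 0 0 0 0;0 0 0.46 0 0 0 0;0 0 0.46 0 0 0 0;0.06 0 0.46 0 0 0 0;0.08 0 0.46 0 0 0 0")

```text
time_s: 8.75
eef_pos: [525.1, 28.0, 89.7]
ee_rot: [-0.001, 0.654, 0.756, -0.002]
force: [-0.6, 0.6, 0.1]
grip_width: -0.001
```

```bash
python3 go.py 8 17 88
```

```text
t 8.75 tcp rail [ 8.3 14.6 89.7] F rail [-0.5  0.6  0.1] grip -0.001
shift [ 0.02  -0.002  0.014] turn [-0.009  0.001  0.003]
```

Request:
drive_tool(series="0.01 0 0 0 0 0 0;0.02 0 0 0 0 0 0;0.03 0 0 0 0 0 0;0.04 0 0 0 0 0 0;0.05 0 0 0 0 0 0;0.05 0 0 0 0 0 0")

```text
time_s: 9.35
eef_pos: [524.5, 33.4, 90.0]
ee_rot: [-0.001, 0.654, 0.756, -0.002]
force: [-1.2, -4.3, 3.0]
grip_width: -0.0
```

```bash
python3 go.py 8 26 88
```

```text
t 9.35 tcp rail [ 8.3 20.  90. ] F rail [-1.8 -4.1  3. ] grip -0.0
shift [ 0.05  -0.003  0.016] turn [-0.008  0.003  0.003]
```

Contact: about 4 N, which matches the latch rubbing on a land. Continuing in small steps.

Request:
drive_tool(series="0.01 0 0 0 0 0 0;0.02 0 0 0 0 0 0;0.03 0 0 0 0 0 0;0.03 0 0 0 0 0 0")

```text
time_s: 9.75
eef_pos: [524.0, 36.7, 90.0]
ee_rot: [-0.001, 0.655, 0.756, -0.002]
force: [-1.3, -3.4, 0.5]
grip_width: -0.002
```

```bash
python3 go.py 8 26 88
```

```text
t 9.75 tcp rail [ 8.3 23.3 90. ] F rail [-1.7 -3.2  0.5] grip -0.002
shift [ 0.022 -0.003  0.016] turn [-0.008  0.004  0.003]
```

Request:
drive_tool(series="0.008 0 0 0 0 0 0;0.016 0 0 0 0 0 0;0.016 0 0 0 0 0 0")

```text
time_s: 10.05
eef_pos: [523.7, 38.9, 90.0]
ee_rot: [-0.001, 0.655, 0.756, -0.002]
force: [0.6, -0.7, -0.9]
grip_width: -0.002
```

Request:
drive_tool(series="0.008 0 0 0 0 0 0;0.016 0 0 0 0 0 0;0.016 0 0 0 0 0 0")

```text
time_s: 10.35
eef_pos: [523.3, 41.1, 89.9]
ee_rot: [-0.001, 0.654, 0.756, -0.002]
force: [-0.3, 0.2, 0.8]
grip_width: -0.001
```

```bash
python3 go.py 8 26 88
```

```text
t 10.35 tcp rail [ 8.3 27.9 89.9] F rail [-0.2  0.2  0.8] grip -0.001
shift [-0.016 -0.003  0.016] turn [-0.008  0.002  0.003]
```

The push force has dropped to zero, so the latch may have snapped in. I'll look.

```bash
python3 - <<'E'
from fit import *
p=eyes.capture("wrist"); save(p,"w4")
b=cv2.imread("pics/w4.png")[200:440,180:480]; cv2.imwrite("pics/w4z.png",cv2.resize(b,None,fx=2.5,fy=2.5,interpolation=2))
E
```

```text
(no output)
```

View pics/w4z.png

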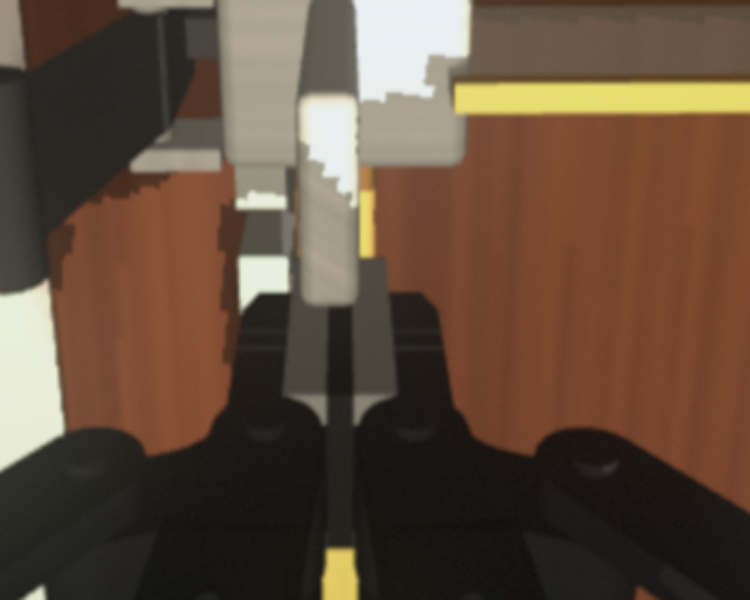

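The lever bar is now fully outward, with its right edge at about px 199 in the full frame. That looks like the rest position, so the latch has dropped. I'll test the lock with a gentle push.

Request:
drive_tool(series="0.008 0 0 0 0 0 0;0.016 0 0 0 0 0 0;0.016 0 0 0 0 0 0")

```text
time_s: 10.7
eef_pos: [523.2, 41.9, 89.9]
ee_rot: [-0.0, 0.654, 0.756, -0.003]
force: [0.0, -7.3, 0.5]
grip_width: 0.004
```

```bash
python3 go.py 8 26 88
```

```text
t 10.7 tcp rail [ 8.3 28.7 89.9] F rail [-1.  -7.2  0.5] grip 0.004
shift [-0.022 -0.003  0.016] turn [-0.009  0.006  0.003]
```

It is blocked at 7 N, well above land friction. Backing off, lifting clear and checking the lever angle.

Request:
drive_tool(series="-0.05 0 0 0 0 0 0;-0.15 0 0 0 0 0 0;-0.25 0 0 0 0 0 0;-0.25 0 -0.4 0 0 0 0;-0.25 -0.1 -0.8 0 0 0 0;-0.25 -0.12 -0.9 0 0 0 0;-0.25 -0.12 -0.9 0 0 0 0;-0.25 -0.12 -0.9 0 0 0 0")

```text
time_s: 11.5
eef_pos: [513.3, 10.3, 196.7]
ee_rot: [-0.001, 0.655, 0.756, -0.003]
force: [0.8, 0.2, -1.4]
grip_width: 0.003
```

```bash
python3 go.py -7 53 100; python3 - <<'E'
from fit import *
q=np.load("q.npy"); p=eyes.capture("wrist"); save(p,"w5"); im=cv2.imread("pics/w5.png")
im=cv2.resize(im,None,fx=4,fy=4,interpolation=2)
yd=53.5
for X,c in [((4,-15,109),0),((12,-15,109),0),((12,15,109),0),((-36,-15,105),0),((-36,15,105),0),((-26,-15,103),1),((-26,15,103),1)]:
    u=proj(p,rw(q,np.add(X,(0,yd,0))))[0]; print(X,u); cv2.circle(im,tuple(int(round(v*4+2)) for v in u),8,(0,0,255) if c==0 else (255,0,0),2)
u=proj(p,rw(q,(-15,yd,80)))[0]*4; x,y=int(u[0]),int(u[1]); x0,y0=max(0,x-350),max(0,y-250)
print(x0,y0); cv2.imwrite("pics/w5z.png",im[y0:y0+560,x0:x0+760])
t=eyes.capture("top"); save(t,"t5")
E
```

```text
t 11.5 tcp rail [ -6.   -1.2 196.7] F rail [ 0.8  0.  -1.4] grip 0.003
shift [ 0.454 -0.003  0.805] turn [-0.012  0.005  0.003]
(4, -15, 109) [334.87790821 175.03722135]
(12, -15, 109) [349.6358046  175.07223595]
(12, 15, 109) [351.19692812 117.73765954]
(-36, -15, 105) [262.09402076 173.49962946]
(-36, 15, 105) [259.85591868 117.12455384]
(-26, -15, 103) [280.51533806 172.87664474]
(-26, 15, 103) [279.08241254 116.9274867 ]
856 313
```

View pics/w5z.png

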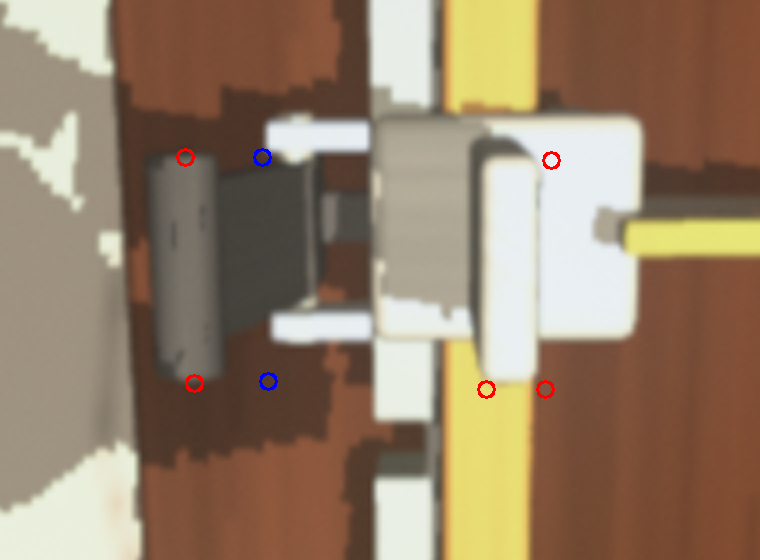

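The lever bar lies on the markers predicted for its rest position, not the blue ones for riding on a land. The divider is at rail y about 54.5, and the arm is clear of everything. Handing in.

```bash
python3 -c "
from h import *
t=eyes.capture('top'); a=cv2.imread('pics/top0.png'); b=cv2.cvtColor(t['frame'],cv2.COLOR_RGB2BGR)
print('row-of-three diff',np.abs(a[195:232,232:282].astype(int)-b[195:232,232:282]).mean(), 'bg',np.abs(a[400:470,500:600].astype(int)-b[400:470,500:600]).mean())
print(ctrl.finish_job())"
```

```text
row-of-three diff 12.906486486486486 bg 6.929761904761905
the job is handed in; nothing more can be done
None
```

The difference over the row of three is higher than the background, so I'll check the saved picture.

```bash
python3 -c "
import cv2,numpy as np
c=[cv2.resize(cv2.imread(f'pics/{n}.png')[190:390,190:470],None,fx=1.4,fy=1.4) for n in ('top0','t5')]
cv2.imwrite('pics/cmp.png',np.hstack(c))"
```

```text
(no output)
```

View pics/cmp.png

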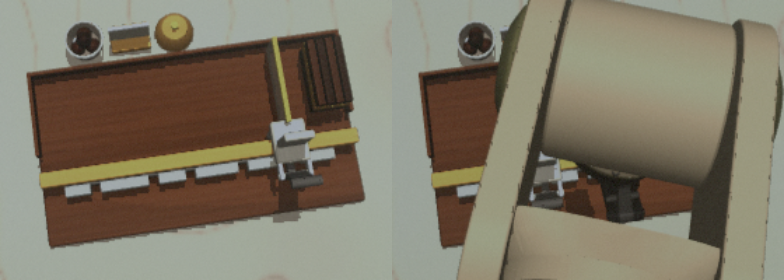

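The divider is locked in the notch beside the ticket (found at about rail y 54), and the job was handed in at about 12 s of robot time.

**What I did:** The ticket stood at rail y of about 55. I squeezed the lever gently, stopping at about 0.3 to 0.35 rad with the grip set to 20 N. I slid the divider to y of about 44 and let the latch down onto the land. Then I nudged the plate's end face at about 4 N until the latch snapped in.

**Checks that passed:**
- A further push was blocked at 7 N, above the 3–4 N of a latch rubbing on a land.
- In the wrist picture the lever bar lay where it should at rest, and the divider stood at y of about 54 to 55.
- The arm was raised clear of everything before hand-in.

**Check that was inconclusive:** My before-and-after comparison of the top camera pictures did not settle whether the row of three was untouched. The arm hid the bell and most of the ticket; the cup, which was visible, looked unmoved. The gripper and divider never came near that row, and I felt no unexpected contact.

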